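# Fetch the sieve brush from its lidded case

## Robot

A 7-joint arm with a two-finger parallel gripper is mounted at the origin on a cart in front of the work surface, level with it; the furniture and walls round the work are solid. World frame = base frame: x ahead of the robot, y to its left, z up, the work surface at z = 0. Lengths are in mm, angles in rad, forces in N, time in s.
With the tool pointing down it reaches from about 350 to 900 mm from the base axis. Payload 8.1 kg.
Tool frame: the origin (TCP) lies at the very end of the fingers, on their centre line; the grasp point (between the pads) lies 19 mm behind it; z points along the fingers, y is the line along which they close (so a half turn about z gives the same grasp; the last joint's range is limited). The gripper opens to 92 mm and grips with 3 to 60 N. Pads are 19 mm wide; open, the fingers measure 130 mm over their backs; the gripper's body (75 mm by 190 mm) begins 47 mm behind the grasp point.
Start: joints at [-1.384, 0.434, 0.025, 1.573, -0.012, 1.134, -0.075], TCP at [178.628, 598.944, 226.742] pointing down, gripper open.
Joint ranges: [-2.62, 2.62], [-0.44, 2.09], [-1.27, 1.32], [0.08, 2.57], [-1.32, 4.46], [0.12, 2], [-2.74, 2.74]. Speed limits (rad/s): [2.22, 2.22, 3.01, 3.01, 3.14, 3.14, 3.14].

## Interface

Orientations are given as [roll, pitch, yaw] about the fixed x, y, z axes, in that order (R = Rz(yaw) Ry(pitch) Rx(roll)).
In Python, from station import ctrl, get_image, models gives the robot as it stands.
- The arm moves only by the tool jog_arm, never from a script. Its argument "plan" is a list of rows, each a list of 2 entries, a list of its own where there are three numbers: the shift along the tool's x, y, z in mm, then the turn about the tool's z in degrees. In form: [[[x, y, z], roll], ...]. A call has exactly 8 rows; each row shifts and turns the commanded pose from where the row before left it, along the tool's axes as they then stand; what a row does not reach is not made up. A row lasts 1/10 s, in which the tool goes at most 50 mm and 8.59 degrees, less where a joint would pass 70% of its speed; a pose out of reach is approached as far as the arm can. A call is refused whole if a number of a shift passes 50 or a number of a turn 8.59, either way. A call with a gripper value outside its range is refused whole. "gripper" is the finger opening in mm, from 0 to 91.8, set as the call begins (left out, the last holds). The fingers move at their own pace and stop on an object; "squeeze" is the grip in N (left out, the last holds). Time passes only in rows, so rows that do not move let the fingers close, or fill a call up. It gives the time, the measured TCP pose, the force, the opening and the grip force at its end, in the units of the state.
- ctrl.sense(): the state, without advancing time (a new reading comes with each control period).
- get_image(name): name is "side" or "top"; returns a dict with "img" (384x512x3 uint8, blue, green, red), "mtx" (3x3 intrinsics, pixels), "dist_coeffs" ([k1, k2, p1, p2, k3] as OpenCV has them; the pictures are not rectified), "eye" and "orientation" of the camera in the world. Camera axes: x right, y up, looking along -z (the intrinsics and any distortion apply to the point x, -y, -z); pixel columns grow to the right and rows downward; lengths in mm; the calibration is good to about 2 mm. A picture is of the moment at which its call begins. There is no depth.
- ctrl.sign_off(): hands the job in; it is judged then, once.
Trained networks look in a picture, given as the dict that the camera call returned (one of the last four; its "shot" number tells which), for a name from the list of things; names that differ only in an ending like _2 or _b are one class to them, and where a whole thing is asked for, a point or a joint stands for the part that bears it (a point fixed in the world has none). Each returns a list of dicts, best first, with "conf" (0 to 1); they miss things now and then, are a little off and sometimes report something else, mostly with a low value. They report only what shows in the picture. A call takes as long as a camera call.
- models.trace(query, picture): "region" (384x512 bool, what is visible of it) and "bbox" ([left, top, width, height] in pixels, round what is visible of it).
The state is a dict: "clock": time; "qpos": joint angles; "joint_vel": joint speeds; "effort": joint torques, N m; "position": TCP position; "ee_rot": TCP orientation; "ft_force": force on the tool from outside, world axes, zero at the start; "moment": the same for the moment, N m; "opening": finger opening in mm; "grasp_force": force on a finger pad.
Only numpy, scipy, OpenCV 4.12 (cv2) and the standard library are available. Lean on these libraries where they do the work, as an engineer would, in place of code of your own. Each camera call takes 0.05 s, during which the arm holds its last target. There are 200 camera calls.

## Task

The sieve brush is shut in the wooden case, and the square steel pan needs brushing out. First set the upright wooden spacer block that stands before the case's lip end aside on a free spot of the bench, well clear of the lid's path; then lift the sliding lid over the end lip, slide it out of its grooves and lay it flat on the bench with its handle up. Finally take the brush out and lay it flat on the floor of the square pan, dropping nothing and leaving the round sieve, the pan and all other things where they stand.

Things in the scene. Friction and masses are not known exactly. Their poses are not given: they have to be found in the camera images.
- case: Wooden brush case, fixed to the bench, 152 wide (x), 226 long (y), 71 high. Origin on the bench under its middle (ends at y = -111 and +115 mm); its lip end faces its own -y. Inside: 124 wide, y from -101 to +105, floor 12 mm above the bench. The lid's underside rests at z = 46 on side ledges, with 3 mm of play to each side. Low guards beside the lid's front: x = +-70 to 76, up to z = 56.
- case_lip (a point): Middle of the top edge of the lip across the case's -y end (case y = -106, z = 52): 10 mm thick, 6 mm higher than the lid's underside, so the lid slides only when raised more than 6 mm.
- case_rail (a point): Middle between the two front ends of the overhanging side rails (case y = +15, z = 65, on the centre line). The rails run from here to the back (y = +115), inner edges at x = +-60, undersides at z = 65, tops at 71. They bar the lid from straight lifting: 13 mm of play upwards (raise it about 9 mm); it comes free after sliding about 85 mm towards -y.
- lid: Plywood sliding lid, plate 134 (x) by 196 (y) by 6 mm, about 0.18 kg, loose. Origin at the centre of its underside, z up out of the handle side, -y towards the case's lip end; its frame starts nearly aligned with the case's.
- lid_grip (a point): Middle of the lid's handle: an upright wooden rib 16 wide (x) by 60 long (y), standing 30 mm above the plate (36 mm above the lid's underside). The point lies 58 mm from the lid's centre towards -y, 21 mm above the underside (15 mm below the rib's top).
- sieve_brush: Wooden sieve brush lying in the case under the lid, 31 (x) by 175 long (y) by 31 mm high, for grasping a bar 26 mm wide, about 0.07 kg. Origin at the centre of its underside; its long axis is y. It starts near the case's middle, along the case, its own -y towards the lip end; its front half lies forward of the rails, so a gripper has most room there, some 25 mm forward of its middle.
- brush_mid (a point): The middle of the brush's body, 15.5 mm above its underside.
- pan: Square folded steel drying pan, 205 by 205 mm outside, about 197 by 198 inside, walls 51 mm high, floor 2 mm thick; loose, about 0.55 kg. Origin at the centre of its underside (the inside's centre lies 1.5 mm from it towards -x), axes along its walls. It stands to the left or the right of the case; the round sieve stands on the other side.
- sieve: Round test sieve, 210 mm across, 50 high, a bystander. Origin at the centre of its underside.
- block: The wooden spacer block, loose, about 0.35 kg, standing on one long narrow face before the case's lip end, in the lid's path: 60 thick by 120 long by 80 high. Its own y is level, along the 120 mm; its own z is level, along the 60 mm thickness; its own x points down. Origin at the middle of one of its upright 120 by 80 faces.
- block_mid (a point): The centre of the spacer block, 40 mm above the bench as it stands. The bench top (z = 0) is free of equipment, save the things listed here, from its front edge at about x = 0.39 m to x = 0.65 m for y from -0.32 to +0.28 m: room enough for block and lid.
- tin: Round aluminium moisture tin, 67 mm across, 44 high, a bystander. Origin at the centre of its underside.
- stapler: Stapler, 34 (x) by 126 (y) by 51 mm high, a bystander. Origin under its middle.
- tape_roll: Roll of tape lying flat, 103 mm across, 25 high, a bystander. Origin under its centre.

How it is judged (in metres and radians):
On the way, in this order (a step that is already met when the one before it is completed fails the run):
1. the spacer block stands at rest on the bench clear of the lid's path, the lid still home in the case ((x of block_mid in the frame of case above 0.09 m or x of block_mid in the frame of case below -0.09 m or y of block_mid in the frame of case below -0.27 m) and height (world z) of block_mid between 0.02 and 0.05 m and linear speed of block below 0.02 m/s and y of lid in the frame of case above -0.03 m and z of lid in the frame of case below 0.06 m), for 0.2 s.
2. the lid lies flat on the bench, handle up, the brush still in the case (height (world z) of lid below 0.006 m and angle between lid's own z axis and vertical below 0.05 rad and horizontal distance between brush_mid and case below 0.09 m and linear speed of lid below 0.02 m/s), for 0.2 s.
At the end, for the whole second after the job is handed in: Brush level (0.1 rad) on the level pan's floor, its middle 8-26 mm above the pan's underside; lid flat on the bench, handle up (6 mm, 0.05 rad); block on the bench (centre 20-50 mm up), 90 mm or more beside the case's centre line or 270 mm from its middle past the lip; all at rest (x of brush_mid in the frame of pan between -0.09 and 0.087 m and y of brush_mid in the frame of pan between -0.09 and 0.09 m and z of brush_mid in the frame of pan between 0.008 and 0.026 m and angle between sieve_brush's own y axis and vertical between 1.47 and 1.67 rad and angle between each of pan, lid's own z axis and vertical below 0.05 rad and linear speed of each of sieve_brush, lid below 0.02 m/s and height (world z) of lid below 0.006 m and height (world z) of block_mid between 0.02 and 0.05 m and (x of block_mid in the frame of case above 0.09 m or x of block_mid in the frame of case below -0.09 m or y of block_mid in the frame of case below -0.27 m)); the robot touches nothing.
It fails at once if the tin, stapler, tape roll, round sieve or pan is moved by more than 40 mm (distance of any of tin, stapler, tape_roll, sieve, pan from where it was at the start of the episode above 0.04 m).
It fails at once if the lid is dropped or thrown (moves faster than 0.9 m/s while no finger touches it) (linear speed of lid above 0.9 m/s and contact force between the fingers and lid below 0.05 N).
It fails at once if the brush is dropped or thrown (moves faster than 0.9 m/s while no finger touches it) (linear speed of sieve_brush above 0.9 m/s and contact force between the fingers and sieve_brush below 0.05 N).
It fails at once if the block is dropped or thrown (moves faster than 0.9 m/s while no finger touches it) (linear speed of block above 0.9 m/s and contact force between the fingers and block below 0.05 N).
It also fails if it takes over 72 s, if anything falls off the work surface, if the arm or the gripper's body presses on something with over 40 N, if the wrist force passes 120 N, or if a joint passes its speed limit or range.

## Working session

There is one attempt and no reset: what is moved stays moved. The work goes in short steps, Python scripts to look and compute and a tool call to move; the robot and the scene stay as the last step left them, time stands still between calls to the robot, and variables do not carry over. Pictures are saved under pics/ and viewed, at most 10 in all, crops included, and the job is handed in when it is done.

Besides the shell and the picture viewer there is one more tool, called after "Call:" in YAML: its name, and indented under it one key for each argument. jog_arm: Moves the arm, as the interface text tells. Its arguments: {"type":"object","properties":{"plan":{"type":"array","items":{"type":"array"}},"gripper":{"type":"number"},"squeeze":{"type":"number"}},"required":["plan"]}

```bash
mkdir -p pics
cat > h.py <<'E'
import numpy as np, cv2
from station import ctrl, get_image, models
from scipy.spatial.transform import Rotation as R
def rot(c):
    o=np.array(c["orientation"],float)
    return o if o.shape==(3,3) else (R.from_euler('xyz',o).as_matrix() if o.size==3 else R.from_quat(o).as_matrix())
def px2w(c,px,z):
    p=cv2.undistortPoints(np.array(px,float).reshape(-1,1,2),np.array(c["mtx"],float),np.array(c["dist_coeffs"],float)).reshape(-1,2)
    d=np.c_[p[:,0],-p[:,1],-np.ones(len(p))]@rot(c).T
    e=np.array(c["eye"],float); return e+d*((z-e[2])/d[:,2])[:,None]
def w2px(c,P):
    P=np.array(P,float).reshape(-1,3); q=(P-np.array(c["eye"]))@rot(c); q=q*[1,-1,-1]
    return cv2.projectPoints(q.reshape(-1,1,3),np.zeros(3),np.zeros(3),np.array(c["mtx"],float),np.array(c["dist_coeffs"],float))[0].reshape(-1,2)
def box(r):
    m=r["region"].astype(np.uint8); k=max(cv2.findContours(m,0,1)[0],key=cv2.contourArea)
    return cv2.minAreaRect(k),k
E
python3 - <<'E'
from h import *
t=get_image("top");s=get_image("side")
cv2.imwrite("pics/a.png",np.vstack([t["img"],s["img"]])[:, :]) 
cv2.imwrite("pics/top0.png",cv2.resize(t["img"],(800,600),interpolation=cv2.INTER_CUBIC));cv2.imwrite("pics/side0.png",s["img"])
for n,c in(("top",t),("side",s)):
    print(n,c["eye"],c["orientation"],np.array(c["mtx"]).tolist(),c["dist_coeffs"])
    for q in["case","lid","lid_grip","pan","sieve","block","tin","stapler","tape_roll","sieve_brush"]:
        for r in models.trace(q,c)[:2]:
            b,k=box(r); print(q,round(r["conf"],2),r["bbox"],np.round(b[0],1),np.round(b[1],1),round(b[2],1))
print(ctrl.sense())
E
```

```text
top [ 475.5494885    17.60396417 1518.58270516] [ 0.06157467 -0.01034296 -1.59105639] [[456.2504912712501, 0.0, 254.22306707906597], [0.0, 456.2504912712501, 178.87743686383115], [0.0, 0.0, 1.0]] [-0.12043857  0.          0.          0.          0.        ]
case 0.85 [172.2, 154.7, 83.2, 53.9] [205.2 180.7] [48.5 47.3] 12.5
lid 0.93 [180.2, 161.9, 71.5, 45.8] [216.9 183.4] [62.6 42.6] 13.0
lid 0.68 [178.2, 154.1, 75.3, 59.6] [216.4 183.3] [71.9 48. ] 13.4
lid_grip 0.69 [184.2, 157.8, 68.4, 55.5] [217.1 183.3] [60.5 41.7] 13.0
pan 0.58 [94.3, 173.8, 65.0, 65.8] [127.  205.5] [65. 64.] 90.0
sieve 0.63 [347.3, 167.7, 68.3, 66.0] [381.3 199.8] [65.1 64.3] 45.0
block 0.93 [266.8, 183.1, 18.9, 38.3] [276.1 203.8] [20.8 38.2] 2.0
tin 0.89 [324.7, 142.6, 23.8, 18.9] [336.3 151.3] [19.1 19.8] 45.0
stapler 0.92 [181.3, 218.5, 37.0, 11.0] [198.5 225.1] [10.2 37.8] 84.8
tape_roll 0.67 [309.4, 109.8, 27.4, 30.3] [324.1 123.8] [27.8 30.8] 53.1
side [  159.48299965 -1095.42939008  1136.87408698] [ 0.83732609 -0.00563776 -0.34322513] [[479.4663588454244, 0.0, 261.6421039442854], [0.0, 479.4663588454
[... 1087 characters left out ...]
': array([-1.38357783,  0.43450806,  0.02502569,  1.57316519, -0.01158795,
        1.13398654, -0.07507452]), 'joint_vel': array([-2.87031286e-03, -1.33048831e-03, -6.80400634e-05,  1.85971209e-03,
        5.86325568e-04, -4.66903195e-04,  3.00142785e-03]), 'effort': array([-1.06179483e-03, -6.67696023e+01,  9.83487368e-01, -3.14800501e+01,
       -6.06874027e-02,  3.28195968e-02,  4.71880105e-05]), 'position': array([178.6642606 , 598.95889555, 226.75061964]), 'ee_rot': array([3.14151201e+00, 2.77947129e-05, 2.85169692e+00]), 'ft_force': array([ 1.10467705,  0.24931208, -1.03492303]), 'moment': array([ 0.03190987, -0.01831784,  0.02451755]), 'grasp_force': 0.0, 'opening': 91.52744406247818}
```

View pics/top0.png

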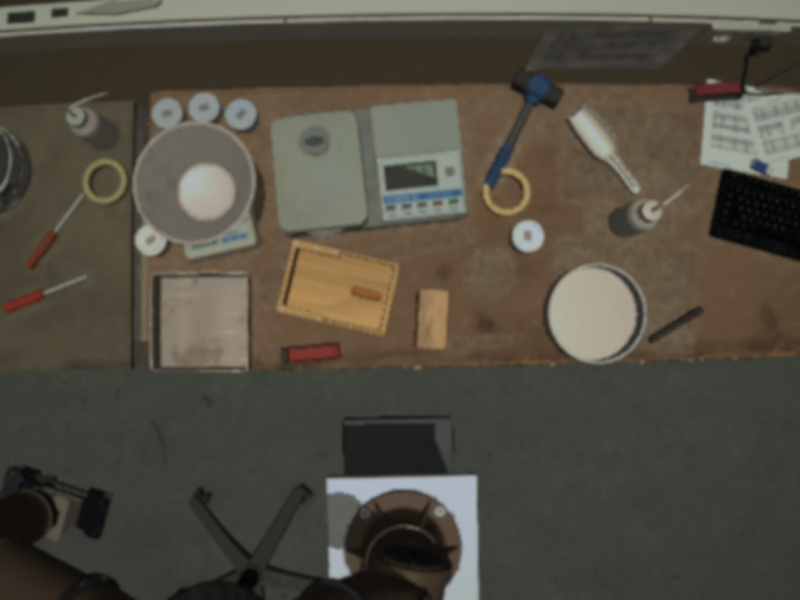

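View pics/side0.png

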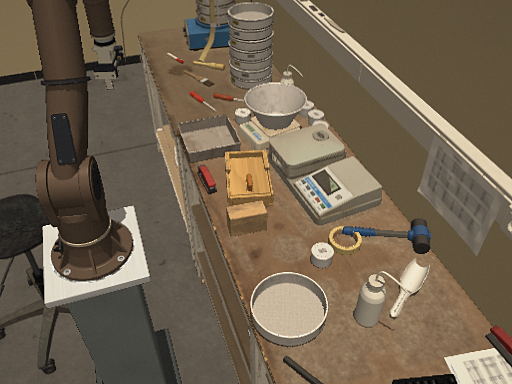

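The top view (800×600) shows the case at about (338,287), lip end to the right. The block is at (432,320), the pan at (200,320), the sieve at (597,313) and the stapler at (312,352). The space between the block and the sieve is free. Next I turn these into world positions and overlay models.

```bash
cat >> h.py <<'E'
def T(x,y,yaw,P):
    P=np.array(P,float); c,s=np.cos(yaw),np.sin(yaw)
    return np.c_[x+c*P[:,0]-s*P[:,1],y+s*P[:,0]+c*P[:,1],P[:,2]]
def cub(x0,x1,y0,y1,z0,z1): return np.array([[x,y,z] for z in(z0,z1) for x,y in((x0,y0),(x1,y0),(x1,y1),(x0,y1))])
def fit(c,mask,P,g):
    """fit x,y,yaw so that the convex silhouette of points P matches mask"""
    from scipy.optimize import minimize
    S=4
    M=cv2.resize(mask.astype(np.float32),None,fx=S,fy=S,interpolation=cv2.INTER_LINEAR)>.5
    def cost(v):
        h=cv2.convexHull(((w2px(c,T(*v,P))+.5)*S-.5).astype(np.float32))
        I=np.zeros(M.shape,np.uint8); cv2.fillConvexPoly(I,np.round(h*16).astype(np.int32),1,shift=4)
        return np.logical_xor(I>0,M).sum()/S/S
    r=minimize(cost,g,method="Nelder-Mead",options=dict(initial_simplex=np.array(g)+np.array([[0,0,0],[10,0,0],[0,10,0],[0,0,.1]]),maxiter=150))
    return r.x,r.fun
def best(q,c): return models.trace(q,c)[0]
E
python3 - <<'E'
from h import *
t=get_image("top");s=get_image("side")
g={}
for q,z in(("lid",52),("block",80),("pan",51),("sieve",50),("tin",44),("stapler",51),("tape_roll",25)):
    for c,n in((t,"t"),(s,"s")):
        b,k=box(best(q,c)); g[q,n]=px2w(c,[b[0]],z)[0]; print(q,n,np.round(g[q,n]),)
M={"block":cub(-30,30,-60,60,0,80),"pan":cub(-102.5,102.5,-102.5,102.5,0,51),"lid":cub(-67,67,-98,98,0,6)+[0,0,46]}
f={}
for q,n,c in(("block","t",t),("block","s",s),("pan","t",t),("pan","s",s),("lid","t",t)):
    y0={"block":np.pi/2,"pan":0,"lid":-.22}[q]
    y0=0 if q=="block" else y0
    P=M[q] if q!="block" else cub(-60,60,-30,30,0,80)
    f[q,n],e=fit(c,best(q,c)["region"],P,[*g[q,n][:2],y0]); print(q,n,np.round(f[q,n],3),e)
# case: guess from lid
x,y,w=f["lid","t"]
h=[]
for c,(x0,x1,y0,y1),k in((t,(150,310,130,250),5),(s,(170,290,110,240),5)):
    I=cv2.resize(c["img"],None,fx=k,fy=k,interpolation=cv2.INTER_CUBIC)
    def dr(P,col):
        p=np.round((w2px(c,P)+.5)*k-.5).astype(int).reshape(-1,1,2); cv2.polylines(I,[p[:4]],True,col,1); cv2.polylines(I,[p[4:]],True,col,1)
    dr(T(x,y,w,cub(-76,76,-111,115,0,71)),(0,0,255)); dr(T(x,y,w,cub(-8,8,-88,-28,52,82)),(255,0,0))
    b=f["block","t"]; dr(T(*b,cub(-60,60,-30,30,0,80)),(0,255,0))
    h.append(I[y0*k:y1*k,x0*k:x1*k])
cv2.imwrite("pics/c1.png",h[0]);cv2.imwrite("pics/c2.png",h[1])
E
```

```text
lid t [555. 122.  52.]
lid s [550. 116.  52.]
block t [485. -68.  80.]
block s [ 472. -103.   80.]
pan t [488. 412.  51.]
pan s [481. 390.  51.]
sieve t [ 487. -411.   50.]
sieve s [ 479. -433.   50.]
tin t [ 652. -270.   44.]
tin s [ 644. -290.   44.]
stapler t [421. 183.  51.]
stapler s [408. 153.  51.]
tape_roll t [ 745. -236.   25.]
tape_roll s [ 740. -247.   25.]
block t [ 4.8516e+02 -6.9335e+01 -8.2000e-02] 38.625
block s [ 4.81144e+02 -6.54340e+01 -1.33000e-01] 61.5625
pan t [ 4.87537e+02  4.19982e+02 -1.40000e-02] 160.8125
pan s [ 4.85806e+02  4.23259e+02 -2.50000e-02] 230.9375
lid t [ 5.55470e+02  1.21952e+02 -2.66000e-01] 172.875
```

View pics/c1.png

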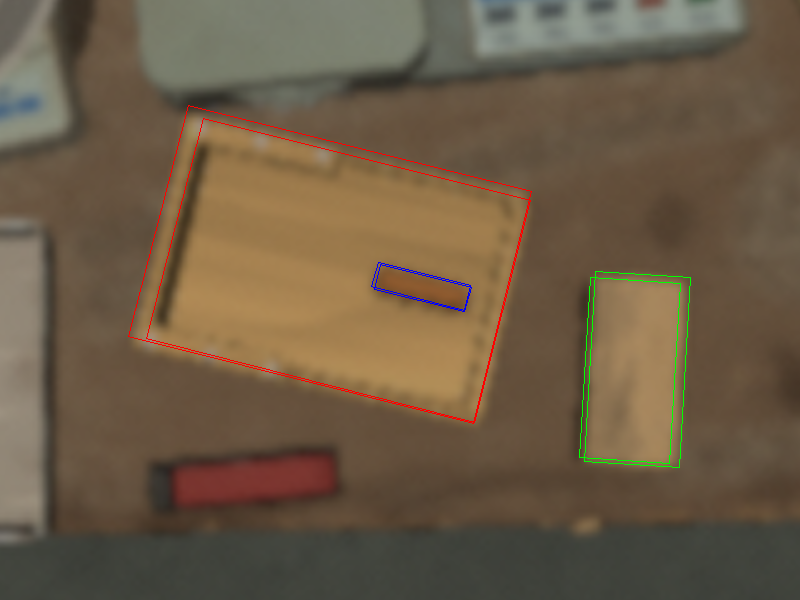

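View pics/c2.png

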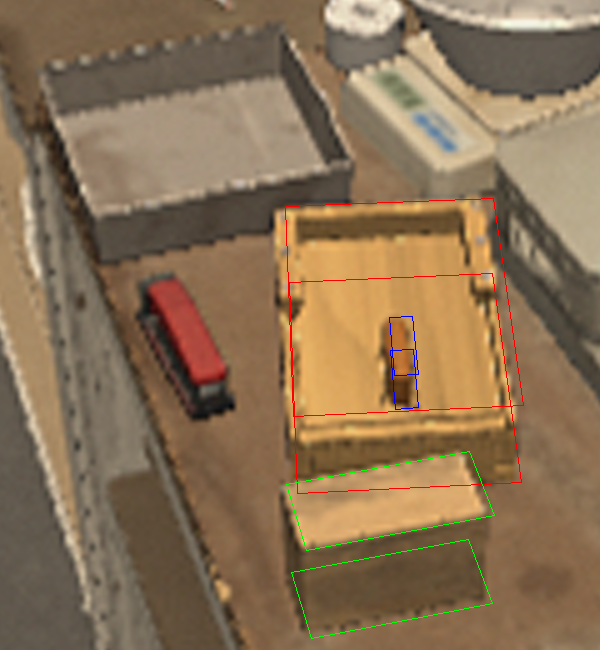

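The overlays agree within a few millimetres:
- Case (554,122), yaw about -0.26.
- Block (484,-68), long axis about -0.1.
- Pan (487,421).

First the arm travels to above the block.

Call:
jog_arm:
  plan:
    - [[-30,-34,0],0]
    - [[-30,-34,0],0]
    - [[-30,-34,0],0]
    - [[-30,-34,0],0]
    - [[-30,-34,0],0]
    - [[-30,-34,0],0]
    - [[-30,-34,0],0]
    - [[-30,-34,0],0]
  gripper: 91
  squeeze: 25

```text
clock: 2.95
position: [331.4, 268.0, 227.0]
ee_rot: [3.141, 0.0, 2.852]
ft_force: [1.5, 1.5, 0.1]
opening: 91.0
grasp_force: 0.0
```

Call:
jog_arm:
  plan:
    - [[-30,-34,0],0]
    - [[-30,-34,0],0]
    - [[-30,-34,0],0]
    - [[-30,-34,0],0]
    - [[-30,-34,0],0]
    - [[-30,-34,0],0]
    - [[-30,-34,0],-5]
    - [[-30,-34,0],-5]

```text
clock: 3.75
position: [487.0, -59.6, 227.0]
ee_rot: [3.141, 0.001, 3.03]
ft_force: [0.8, 1.3, -1.0]
opening: 91.1
grasp_force: 0.0
```

Call:
jog_arm:
  plan:
    - [[2,-8,45],0]
    - [[0,0,45],0]
    - [[0,0,40],0]
    - [[0,0,36],0]
    - [[0,0,20],0]
    - [[0,0,9],0]
    - [[0,0,0],0]
    - [[0,0,0],0]

```text
clock: 4.55
position: [484.5, -65.5, 32.6]
ee_rot: [3.141, 0.001, 3.026]
ft_force: [0.1, -0.7, -0.4]
opening: 90.8
grasp_force: 0.0
```

Call:
jog_arm:
  plan:
    - [[0,0,0],0]
    - [[0,0,0],0]
    - [[0,0,0],0]
    - [[0,0,0],0]
    - [[0,0,0],0]
    - [[0,0,0],0]
    - [[0,0,0],0]
    - [[0,0,0],0]
  gripper: 45

```text
clock: 5.35
position: [483.9, -66.1, 32.1]
ee_rot: [-3.141, 0.001, 3.026]
ft_force: [-1.2, -1.6, 6.8]
opening: 60.3
grasp_force: 24.8
```

Call:
jog_arm:
  plan:
    - [[0,0,-20],0]
    - [[0,0,-30],0]
    - [[-30,-15,0],0]
    - [[-40,-20,0],0]
    - [[-40,-20,0],0]
    - [[-25,-14,0],0]
    - [[0,0,20],0]
    - [[0,0,10],0]

```text
clock: 6.15
position: [608.9, -149.6, 49.6]
ee_rot: [3.141, -0.003, 3.026]
ft_force: [-0.9, 0.6, -4.3]
opening: 60.2
grasp_force: 24.8
```

Call:
jog_arm:
  plan:
    - [[0,0,10],0]
    - [[0,0,5],0]
    - [[0,0,3],0]
    - [[0,0,1],0]
    - [[0,0,0],0]
    - [[0,0,0],0]
    - [[0,0,0],0]
    - [[0,0,0],0]

```text
clock: 6.95
position: [610.0, -149.6, 33.0]
ee_rot: [3.142, 0.0, 3.026]
ft_force: [-0.1, -0.5, -3.3]
opening: 60.5
grasp_force: 24.8
```

Call:
jog_arm:
  plan:
    - [[0,0,1],0]
    - [[0,0,0],0]
    - [[0,0,0],0]
    - [[0,0,0],0]
    - [[0,0,0],0]
    - [[0,0,0],0]
    - [[0,0,0],0]
    - [[0,0,0],0]

```text
clock: 7.75
position: [610.1, -149.6, 32.2]
ee_rot: [3.141, 0.001, 3.026]
ft_force: [-2.5, 2.2, 5.1]
opening: 60.3
grasp_force: 24.8
```

Call:
jog_arm:
  plan:
    - [[0,0,0],0]
    - [[0,0,0],0]
    - [[0,0,0],0]
    - [[0,0,-5],0]
    - [[0,0,-40],0]
    - [[0,0,-45],0]
    - [[0,0,-45],0]
    - [[0,0,-15],0]
  gripper: 84

```text
clock: 8.55
position: [612.0, -150.6, 187.1]
ee_rot: [-3.141, 0.007, 3.026]
ft_force: [0.4, 0.5, -0.4]
opening: 84.0
grasp_force: 0.0
```

Call:
jog_arm:
  plan:
    - [[19.5,41.4,0],0]
    - [[19.5,41.4,0],0]
    - [[19.5,41.4,0],0]
    - [[19.5,41.4,0],0]
    - [[19.5,41.4,0],0]
    - [[0,0,0],8.2]
    - [[0,0,0],8.2]
    - [[0,0,0],8.2]
  gripper: 70

```text
clock: 9.35
position: [536.7, 67.8, 182.2]
ee_rot: [3.141, 0.0, 2.592]
ft_force: [-0.2, -0.7, -0.4]
opening: 70.1
grasp_force: 0.0
```

Call:
jog_arm:
  plan:
    - [[0,0,0],8.2]
    - [[0,0,0],8.2]
    - [[0,0,0],8.2]
    - [[0,0,0],8.2]
    - [[0,0,0],8.2]
    - [[0,0,0],8.2]
    - [[0,0,0],8.2]
    - [[0,0,0],8.2]

```text
clock: 10.15
position: [536.9, 67.3, 182.1]
ee_rot: [3.141, -0.0, 1.446]
ft_force: [-0.2, 0.6, 0.8]
opening: 69.9
grasp_force: 0.0
```

Call:
jog_arm:
  plan:
    - [[0,0,0],8.2]
    - [[0,0,0],0]
    - [[0,0,0],0]
    - [[0,0,0],0]
    - [[0,0,0],0]
    - [[0,0,0],0]
    - [[0,0,0],0]
    - [[0,0,0],0]

```text
clock: 10.95
position: [536.9, 67.2, 181.8]
ee_rot: [3.142, -0.0, 1.309]
ft_force: [0.8, 0.7, -0.0]
opening: 69.9
grasp_force: 0.0
```

Call:
jog_arm:
  plan:
    - [[-0.6,2.3,40],0]
    - [[0,0,40],0]
    - [[0,0,26],0]
    - [[0,0,12],0]
    - [[0,0,7],0]
    - [[0,0,0],0]
    - [[0,0,0],0]
    - [[0,0,0],0]

```text
clock: 11.75
position: [539.8, 66.3, 57.9]
ee_rot: [3.14, -0.001, 1.309]
ft_force: [0.1, 0.3, -0.7]
opening: 70.0
grasp_force: 0.0
```

Call:
jog_arm:
  plan:
    - [[0,0,0],0]
    - [[0,0,0],0]
    - [[0,0,0],0]
    - [[0,0,0],0]
    - [[0,0,0],0]
    - [[0,0,0],0]
    - [[0,0,0],0]
    - [[0,0,0],0]
  gripper: 5
  squeeze: 30

```text
clock: 12.55
position: [538.7, 66.2, 56.7]
ee_rot: [-3.141, 0.0, 1.309]
ft_force: [-0.8, -0.6, 0.3]
opening: 16.0
grasp_force: 29.9
```

Call:
jog_arm:
  plan:
    - [[0,0,-3],0]
    - [[0,0,-3],0]
    - [[0,0,-3],0]
    - [[0,0,0],0]
    - [[0,0,0],0]
    - [[0,0,0],0]
    - [[0,0,0],0]
    - [[0,0,0],0]
  squeeze: 45

```text
clock: 13.35
position: [538.9, 66.2, 65.7]
ee_rot: [-3.142, -0.0, 1.309]
ft_force: [-0.1, -0.4, -1.7]
opening: 15.5
grasp_force: 44.8
```

Run:
```python
from h import *
s=ctrl.sense();print(s["position"],s["ft_force"],s["moment"])
c=get_image("side")
cv2.imwrite("pics/l1.png",cv2.resize(c["img"][130:250,180:300],None,fx=5,fy=5,interpolation=cv2.INTER_CUBIC))
```

```text
[538.897297    66.15410241  65.67562668] [-0.11252217 -0.37487463 -1.66035007] [-0.05778999  0.23814928  0.11441636]
```

View pics/l1.png

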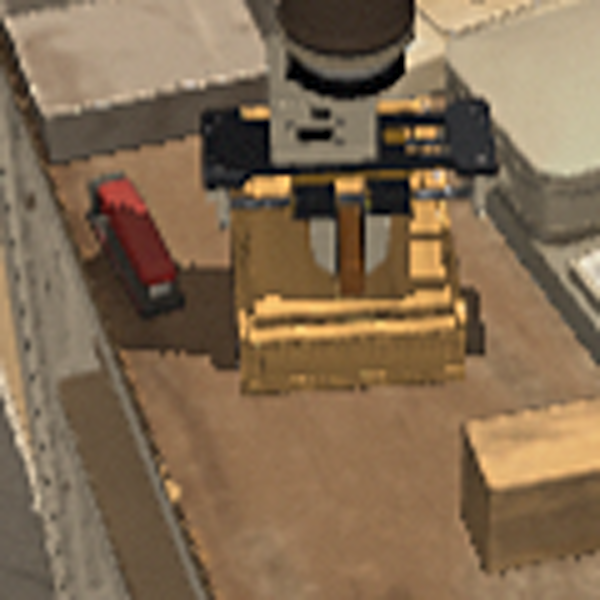

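The lid is raised over the lip: its front edge shows at (340,300), above the lip at (350,330), and the wrist carries its 1.7 N. Now the slide.

Call:
jog_arm:
  plan:
    - [[-5,0,0],0]
    - [[-10,0,0],0]
    - [[-12,0,0],0]
    - [[-14,0,0],0]
    - [[-14,0,0],0]
    - [[-14,0,0],0]
    - [[-14,0,0],0]
    - [[-12,0,0],0]

```text
clock: 14.2
position: [513.9, -27.2, 65.8]
ee_rot: [3.141, 0.0, 1.308]
ft_force: [-0.8, -0.4, -2.1]
opening: 15.9
grasp_force: 44.9
```

Call:
jog_arm:
  plan:
    - [[0,0,-15],0]
    - [[0,0,-25],0]
    - [[0,0,-25],0]
    - [[-20,0,-5],0]
    - [[-35,0,0],0]
    - [[-40,0,0],0]
    - [[-40,0,0],0]
    - [[-35,0,0],0]

```text
clock: 15.0
position: [468.6, -192.7, 135.5]
ee_rot: [-3.142, 0.0, 1.308]
ft_force: [0.5, -0.3, -2.1]
opening: 15.5
grasp_force: 44.9
```

Call:
jog_arm:
  plan:
    - [[-20,0,0],0]
    - [[-10,0,0],0]
    - [[0,0,0],-3]
    - [[0,0,0],-4]
    - [[0,0,0],-5]
    - [[0,0,0],-3]
    - [[0,0,0],0]
    - [[0,0,0],0]

```text
clock: 15.8
position: [462.4, -218.5, 135.5]
ee_rot: [-3.141, -0.0, 1.569]
ft_force: [-0.4, 0.8, -2.8]
opening: 15.6
grasp_force: 44.9
```

Call:
jog_arm:
  plan:
    - [[0,0,20],0]
    - [[0,0,35],0]
    - [[0,0,30],0]
    - [[0,0,18],0]
    - [[0,0,10],0]
    - [[0,0,5],0]
    - [[0,0,0],0]
    - [[0,0,0],0]

```text
clock: 16.6
position: [463.1, -219.1, 18.5]
ee_rot: [3.14, 0.0, 1.57]
ft_force: [0.1, -0.3, -2.2]
opening: 15.6
grasp_force: 44.9
```

Call:
jog_arm:
  plan:
    - [[0,0,2],0]
    - [[0,0,2],0]
    - [[0,0,1],0]
    - [[0,0,1],0]
    - [[0,0,0.5],0]
    - [[0,0,0],0]
    - [[0,0,0],0]
    - [[0,0,0],0]

```text
clock: 17.4
position: [462.5, -218.8, 11.2]
ee_rot: [3.142, 0.0, 1.571]
ft_force: [0.1, 0.8, -2.0]
opening: 15.5
grasp_force: 44.9
```

Call:
jog_arm:
  plan:
    - [[0,0,0.6],0]
    - [[0,0,0.6],0]
    - [[0,0,0],0]
    - [[0,0,0],0]
    - [[0,0,0],0]
    - [[0,0,0],0]
    - [[0,0,0],0]
    - [[0,0,0],0]

```text
clock: 18.2
position: [462.6, -218.8, 10.6]
ee_rot: [3.141, -0.0, 1.57]
ft_force: [-2.6, 1.3, 9.7]
opening: 15.5
grasp_force: 44.9
```

Call:
jog_arm:
  plan:
    - [[0,0,0],0]
    - [[0,0,0],0]
    - [[0,0,0],0]
    - [[0,0,0],0]
    - [[0,0,0],0]
    - [[0,0,-5],0]
    - [[0,0,-30],0]
    - [[0,0,-40],0]
  gripper: 70

```text
clock: 19.0
position: [461.2, -218.4, 85.0]
ee_rot: [-3.138, -0.001, 1.57]
ft_force: [1.6, -0.4, -0.4]
opening: 69.1
grasp_force: 0.0
```

Next I raise the arm and look at the lid, block and brush.

Call:
jog_arm:
  plan:
    - [[0,0,-40],0]
    - [[0,0,-40],0]
    - [[0,0,-15],0]
    - [[0,0,0],0]
    - [[0,0,0],0]
    - [[0,0,0],0]
    - [[0,0,0],0]
    - [[0,0,0],0]

```text
clock: 19.8
position: [462.0, -218.7, 179.2]
ee_rot: [-3.14, -0.0, 1.57]
ft_force: [-0.2, -0.4, -0.3]
opening: 69.6
grasp_force: 0.0
```

Run:
```python
from h import *
t=get_image("top");s=get_image("side")
r=best("sieve_brush",t); b,k=box(r); print(r["conf"],b,px2w(t,[b[0]],43))
P=cub(-15.5,15.5,-87.5,87.5,12,43)
g=px2w(t,[b[0]],35)[0]; v,e=fit(t,r["region"],P,[g[0],g[1],-.26]); print(np.round(v,3),e)
for r in models.trace("sieve_brush",s)[:1]:
    b,k=box(r); v2,e=fit(s,r["region"],P,[v[0],v[1],v[2]]); print("side",r["conf"],np.round(v2,3),e,b)
k=4;h=[]
for c,(x0,x1,y0,y1) in((t,(170,330,120,240)),(s,(180,320,100,240))):
    I=cv2.resize(c["img"],None,fx=k,fy=k,interpolation=cv2.INTER_CUBIC)
    p=np.round((w2px(c,T(*v,P))+.5)*k-.5).astype(int).reshape(-1,1,2)[4:]; cv2.polylines(I,[p],True,(0,0,255),1)
    h.append(cv2.resize(I[y0*k:y1*k,x0*k:x1*k],(400,400*(y1-y0)//(x1-x0))))
H=max(i.shape[0] for i in h)
cv2.imwrite("pics/b1.png",np.hstack([cv2.copyMakeBorder(i,0,H-i.shape[0],0,0,0) for i in h]))
```

```text
0.83 ((218.5719757080078, 183.10400390625), (52.50288391113281, 10.196470260620117), 10.30484676361084) [[554.75491447 116.21622576  43.        ]]
[ 5.57890e+02  1.18166e+02 -2.33000e-01] 189.0625
```

View pics/b1.png

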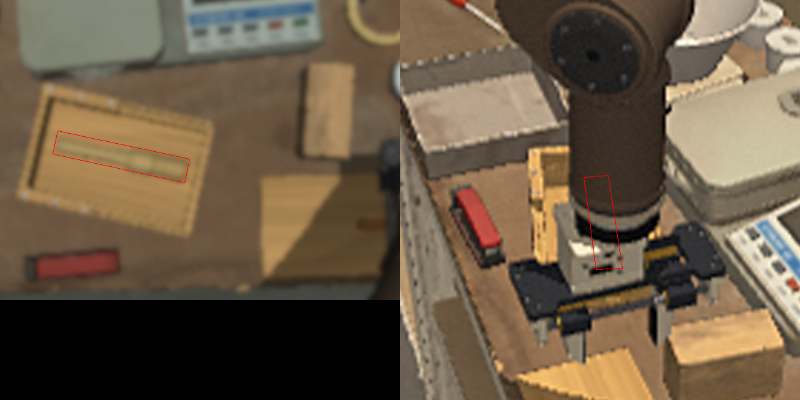

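The lid lies flat on the bench, about (320,225) in the left half, and the block stands at (328,110). The brush lies in the case from (58,143) to (188,172), so its middle is at about (555,117) mm, yaw about -0.22. Moving over it.

Call:
jog_arm:
  plan:
    - [[30,8,0],0]
    - [[44,12,0],0]
    - [[48,14,0],0]
    - [[48,14,0],0]
    - [[48,14,0],0]
    - [[48,14,0],0]
    - [[45,12,0],0]
    - [[0,0,0],6.3]
  gripper: 58
  squeeze: 20

```text
clock: 20.8
position: [551.5, 100.5, 179.3]
ee_rot: [-3.141, -0.002, 1.47]
ft_force: [-0.2, -0.7, 0.7]
opening: 58.1
grasp_force: 0.0
```

Call:
jog_arm:
  plan:
    - [[0,0,20],6.3]
    - [[0,0,20],0]
    - [[0,0,20],0]
    - [[0,0,0],0]
    - [[0,0,0],0]
    - [[0,0,0],0]
    - [[0,0,0],0]
    - [[0,0,0],0]

```text
clock: 21.6
position: [551.0, 92.3, 120.8]
ee_rot: [3.141, -0.001, 1.351]
ft_force: [-0.2, -0.2, 0.2]
opening: 58.1
grasp_force: 0.0
```

Call:
jog_arm:
  plan:
    - [[0,-1,30],0]
    - [[0,0,30],0]
    - [[0,0,20],0]
    - [[0,0,12],0]
    - [[0,0,8],0]
    - [[0,0,4],0]
    - [[0,0,0],0]
    - [[0,0,0],0]

```text
clock: 22.4
position: [550.1, 92.5, 16.7]
ee_rot: [3.141, -0.001, 1.351]
ft_force: [-0.3, -0.0, -0.4]
opening: 58.0
grasp_force: 0.0
```

Call:
jog_arm:
  plan:
    - [[0,0,0],0]
    - [[0,0,0],0]
    - [[0,0,0],0]
    - [[0,0,0],0]
    - [[0,0,0],0]
    - [[0,0,0],0]
    - [[0,0,0],0]
    - [[0,0,0],0]
  gripper: 5

```text
clock: 23.2
position: [549.6, 92.4, 16.1]
ee_rot: [3.142, -0.0, 1.351]
ft_force: [-1.0, 0.8, 2.0]
opening: 25.8
grasp_force: 20.0
```

Call:
jog_arm:
  plan:
    - [[0,0,-5],0]
    - [[0,0,-20],0]
    - [[0,0,-35],0]
    - [[0,0,-40],0]
    - [[0,0,-20],0]
    - [[10,-5,0],0]
    - [[30,-15,0],0]
    - [[40,-21,0],0]

```text
clock: 24.0
position: [526.8, 178.8, 135.7]
ee_rot: [3.141, 0.001, 1.347]
ft_force: [1.1, 0.1, -0.9]
opening: 26.0
grasp_force: 20.0
```

Call:
jog_arm:
  plan:
    - [[42,-22,0],0]
    - [[42,-22,0],0]
    - [[42,-22,0],0]
    - [[40,-20,0],0]
    - [[30,-15,0],0]
    - [[10,-4,0],0]
    - [[0,0,0],7.6]
    - [[0,0,0],7.6]

```text
clock: 24.8
position: [468.7, 403.3, 134.9]
ee_rot: [-3.141, 0.002, 1.081]
ft_force: [0.5, -0.7, -0.2]
opening: 26.3
grasp_force: 20.0
```

Call:
jog_arm:
  plan:
    - [[0,0,0],7.6]
    - [[0,0,0],7.6]
    - [[0,0,0],0]
    - [[0,0,0],0]
    - [[0,0,0],0]
    - [[0,0,0],0]
    - [[0,0,0],0]
    - [[0,0,0],0]

```text
clock: 25.6
position: [469.6, 403.4, 136.1]
ee_rot: [-3.141, -0.0, 0.821]
ft_force: [0.8, 0.7, 0.1]
opening: 25.7
grasp_force: 20.0
```

Run:
```python
from h import *
t=get_image("top");s=get_image("side")
k=4;h=[]
p=ctrl.sense()["position"];print(p)
M=np.array([469+17,403+18.3]); P=cub(-15.5,15.5,-87.5,87.5,2,33)
for c,(x0,x1,y0,y1) in((t,(80,200,140,260)),(s,(160,280,70,190))):
    I=cv2.resize(c["img"],None,fx=k,fy=k,interpolation=cv2.INTER_CUBIC)
    for v,Q,col in(((*M,-.75),P,(0,0,255)),((487,421,-.018),cub(-102.5,102.5,-102.5,102.5,0,51),(0,255,0))):
        q=np.round((w2px(c,T(*v,Q))+.5)*k-.5).astype(int).reshape(-1,1,2); cv2.polylines(I,[q[:4]],True,col,1);cv2.polylines(I,[q[4:]],True,col,1)
    h.append(cv2.resize(I[y0*k:y1*k,x0*k:x1*k],(400,400)))
cv2.imwrite("pics/p1.png",np.hstack(h))
```

```text
[469.56736954 403.34327325 136.09635429]
```

View pics/p1.png

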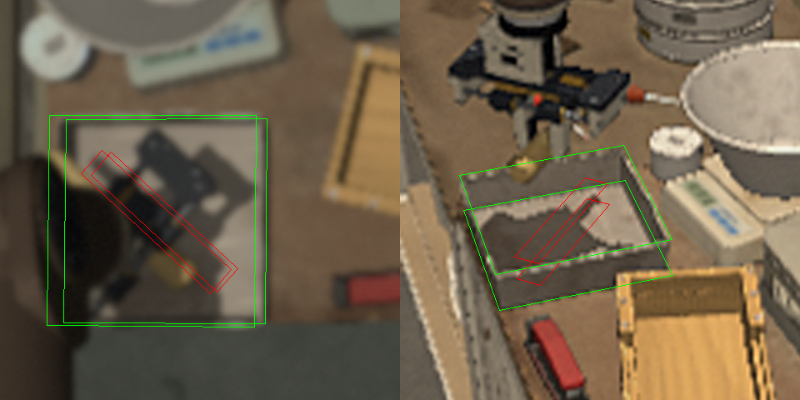

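The pan outline fits in both views. The brush hangs over it, with its end at (175,268) on the left, and the planned lay-down (red) is well inside the walls. Lowering.

Call:
jog_arm:
  plan:
    - [[0,0,20],0]
    - [[0,0,30],0]
    - [[0,0,30],0]
    - [[0,0,22],0]
    - [[0,0,12],0]
    - [[0,0,6],0]
    - [[0,0,3],0]
    - [[0,0,1],0]

```text
clock: 26.5
position: [470.0, 403.6, 12.6]
ee_rot: [3.141, -0.001, 0.82]
ft_force: [-0.5, 0.4, 0.3]
opening: 25.8
grasp_force: 20.0
```

Call:
jog_arm:
  plan:
    - [[0,0,1.5],0]
    - [[0,0,1.5],0]
    - [[0,0,1],0]
    - [[0,0,0.5],0]
    - [[0,0,0],0]
    - [[0,0,0],0]
    - [[0,0,0],0]
    - [[0,0,0],0]

```text
clock: 27.3
position: [469.6, 403.4, 7.6]
ee_rot: [3.142, -0.0, 0.82]
ft_force: [0.1, 0.2, -1.7]
opening: 25.7
grasp_force: 20.0
```

Call:
jog_arm:
  plan:
    - [[0,0,0.7],0]
    - [[0,0,0.7],0]
    - [[0,0,0],0]
    - [[0,0,0],0]
    - [[0,0,0],0]
    - [[0,0,0],0]
    - [[0,0,0],0]
    - [[0,0,0],0]

```text
clock: 28.1
position: [469.6, 403.4, 6.2]
ee_rot: [3.142, -0.0, 0.82]
ft_force: [-0.4, -0.1, 1.0]
opening: 25.5
grasp_force: 20.0
```

Call:
jog_arm:
  plan:
    - [[0,0,0],0]
    - [[0,0,0],0]
    - [[0,0,0],0]
    - [[0,0,0],0]
    - [[0,0,0],0]
    - [[0,0,-10],0]
    - [[0,0,-30],0]
    - [[0,0,-45],0]
  gripper: 60

```text
clock: 28.9
position: [468.3, 402.5, 90.8]
ee_rot: [3.141, 0.004, 0.82]
ft_force: [1.0, 0.8, 0.0]
opening: 59.9
grasp_force: 0.0
```

Call:
jog_arm:
  plan:
    - [[0,0,-45],0]
    - [[0,0,-45],0]
    - [[0,0,-45],0]
    - [[0,0,0],0]
    - [[0,-30,0],0]
    - [[0,-40,0],0]
    - [[0,-40,0],0]
    - [[0,0,0],0]

```text
clock: 29.7
position: [383.5, 483.5, 225.3]
ee_rot: [-3.139, 0.001, 0.829]
ft_force: [-0.0, 1.5, 0.1]
opening: 60.1
grasp_force: 0.0
```

Run:
```python
from h import *
t=get_image("top");s=get_image("side")
k=4
h=[cv2.resize(c["img"][y0:y1,x0:x1],(400,400),interpolation=cv2.INTER_CUBIC) for c,(x0,x1,y0,y1) in((t,(80,340,80,340)),(s,(160,300,90,230)))]
cv2.imwrite("pics/e1.png",np.hstack(h)); print(ctrl.sense()["clock"])
```

```text
29.8
```

View pics/e1.png

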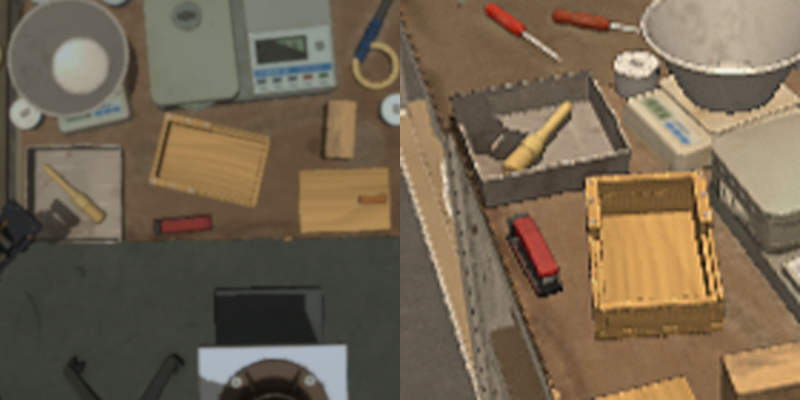

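The brush lies flat, diagonally across the pan floor, from (48,168) to (100,218) on the left. The lid at (345,200) and the block at (340,128) are in place, and nothing else has moved. Handing in.

```bash
python3 -c "
from station import ctrl
print(ctrl.sign_off())"
```

```text
the job is handed in; nothing more can be done
None
```

I handed the job in at about 30 s of the 72 s allowed; the station returned no verdict. The last pictures show the block aside, the lid flat on the bench with its handle up, the brush flat on the pan floor, and nothing else visibly moved.

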